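Unlock the folding stay and close the sample box

TASK

Close the sample box: take a light hold of the black grip on its folding lid stay, lift the knee past centre to unlock it, and let the lid down slowly without letting it drop. Then press the front of the lid down gently, no harder than it needs, until its catch snaps and the lid is fully shut, let go of everything, and leave the other things on the bench alone.

Things in the scene. Friction and masses are not known exactly. Their poses are not given: they have to be found in the camera images.
- box: White fixed sample box, 200 mm deep (x), 220 wide (y), 140 high, vials inside. Origin: centre of its underside, on the bench; z up, -x is its front (towards the robot). Lid hinged along the top of its far (+x) wall; stay on the outside of its -y wall. Turned about the vertical by up to 0.25 rad.
- lid_hinge (a point): Fixed point on the hinge line of the lid, mid-width, 140 mm above the bench, 100 mm behind (+x of) the box centre; the hinge line runs along the box's y.
- lid (a joint): How far the lid is lowered (rad): 0 at the start, 80 degrees above level; about -0.01 as the knee crosses centre; about 1.375 resting on the spring catch (front edge 4 mm short of shut); 1.396 shut, a hard stop. White plate 204 x 224 x 12 mm, 0.35 to 0.65 kg; once unlocked it falls unless held back by the knee. Snapping the catch takes 12 to 24 N at lid_front; over 30 N harms it.
- lid_front (a point): Point on the outer (upper when shut) face of the lid, mid-width, 175 mm from the hinge line, where it is to be pressed; 152 mm above the bench when shut.
- stay_pivot (a point): Fixed point on the axis (along the box's y) of the stay's lower pivot, 165 mm to the -y side of the box centre (in the plane of knee_grip; the stud itself is at the wall), 40 mm in front of it, 70 mm above the bench. The knee grip moves on a circle of 83.5 mm radius about this axis.
- knee_grip (a point): Grasp point of the black pin on the stay's knee: 12 mm thick, along the box's y, reaching 66 mm out from the links (12 to 19 mm off the box wall), 18 mm flange at its end; point 43 mm out from the links. Starts 134 mm above the bench, 50 degrees above level seen from stay_pivot, to +x; swings up, over towards the robot and down, to 160 degrees. Over 60 N of both fingers together bends it.
- knee (a joint): Fold of the stay at the knee (rad): 0 locked against its stop, 0.12 straight (dead centre), about 2.57 with the lid shut. Above 0.12 it is unlocked and the lid can come down.
- amber_bottle: Loose capped amber bottle, 54 mm diameter, 110 mm high, to the +y side of the box; to be left alone. Origin under its centre.
- beaker: Loose glass beaker, 66 mm diameter, 85 mm high, on the +y side of the box; to be left alone. Origin under its centre.
- meter_case: Loose grey case 120 x 50 x 25 mm lying on the bench on the -y side of the box; to be left alone. Origin under its centre.

How it is judged (in metres and radians):
On the way, in this order (a step that is already met when the one before it is completed fails the run):
1. the knee of the stay is lifted past centre while the lid is still up (value of joint knee above 0.2 rad and value of joint lid below 0.5 rad), for 0.05 s.
2. the lid has been lowered onto its catch or further (value of joint lid above 1.3 rad), for 0.1 s.
At the end, for the whole second after the job is handed in: the lid is fully shut (within 0.010 rad, 2 mm at the front edge) and held by its catch, and the bottle, beaker and case are within 20 mm of where they were (value of joint lid above 1.386 rad and distance of each of amber_bottle, beaker, meter_case from where it was at the start of the episode below 0.02 m); the robot touches nothing.
It fails at once if the lid drops or is swung down: faster than 1.6 rad/s before it is on the catch (velocity of joint lid above 1.6 rad/s and value of joint lid below 1.34 rad).
It fails at once if the stay is squeezed or forced with more than 60 N, the forces of both fingers added together (contact force between the fingers and stay_lower above 60 N).
It fails at once if the lid is pressed with more than 30 N (contact force between any of the fingers, the arm and lid above 30 N).
It fails at once if a bystander is knocked or shifted by more than 20 mm (distance of any of amber_bottle, beaker, meter_case from where it was at the start of the episode above 0.02 m).
It also fails if it takes over 64 s, if anything falls off the work surface, if the arm or the gripper's body presses on something with over 40 N, if the wrist force passes 120 N, or if a joint passes its speed limit or range.

ROBOT

A 6-joint arm with a two-finger parallel gripper is mounted at the origin on the work surface. World frame = base frame: x ahead of the robot, y to its left, z up, the work surface at z = 0. Lengths are in mm, angles in degrees, forces in N, time in s.
With the tool pointing down it reaches from about 300 to 850 mm from the base axis. Payload 4.2 kg.
Tool frame: the origin (TCP) lies at the very end of the fingers, on their centre line; the grasp point (between the pads) lies 19 mm behind it; z points along the fingers, y is the direction in which the jaws open and shut (so a half turn about z gives the same grasp; the last joint's range is limited). The gripper opens to 91 mm and grips with 3 to 60 N. Pads are 32 mm wide; open, the fingers measure 118 mm over their backs; the gripper's body (76 mm by 178 mm) begins 60 mm behind the grasp point.
Start: joints at [75.401, 18.312, 89.639, -0, 72.044, -1.146], TCP at [133.774, 559.239, 213.976] pointing down, gripper open.
Joint ranges: [-177.97, 177.97], [-48.28, 115.42], [12.27, 149.76], [-77.06, 257.06], [2.81, 150.46], [-146.56, 146.56]. Speed limits (degrees/s): [147.25, 147.25, 180, 180, 180, 180].

INTERFACE

Orientations are given as [roll, pitch, yaw] about the fixed x, y, z axes, in that order (R = Rz(yaw) Ry(pitch) Rx(roll)).
In Python, from workcell import * gives the robot as it stands. The module is installed in compiled form; this text tells all that it offers.
- The arm moves only by the tool servo_tool, never from a script. Its argument "plan" is a list that holds one entry, the list of rows, each a list of 7 numbers: the shift along the tool's x, y, z in mm, then the turn, a rotation vector about the tool's x, y, z in rad, then the opening, from 0 (shut) to 1 (fully open). A call has 1 to 20 rows; each row is the pose to reach, as a shift and turn from the pose commanded when the call began, along the tool's axes at that moment; what a row does not reach only later rows make up. A row lasts 1/10 s, in which the tool goes at most 50 mm and 8.59 degrees, less where a joint would pass 70% of its speed; a pose out of reach is approached as far as the arm can. A call with a gripper value outside its range is refused whole. The fingers move at their own pace and stop on an object; "squeeze" is the grip in N (left out, the last holds). Time passes only in rows, so rows that repeat a pose let the fingers close. It gives the time, the measured TCP pose, the force and the opening at its end, in the units of the state.
- state(): the state, without advancing time (a new reading comes with each control period).
- grab_frame(name): name is "scene" or "top"; returns a dict with "color" (384x512x3 uint8, red, green, blue), "range_z" (384x512 float32, mm along the optical axis (not along the pixel's ray), 0 where there is no reading), "fx", "fy", "cx", "cy" (pixels), "rvec" (rotation vector, rad) and "tvec" (3), from world to camera coordinates, as OpenCV has them. Camera axes: x right, y down, z forward; pixel columns grow to the right and rows downward; lengths in mm; the calibration is good to about 2 mm. A picture is of the moment at which its call begins.
- job_done(): hands the job in, once; it reports no verdict.
The state is a dict: "time_s": time; "qpos": joint angles; "qvel": joint speeds; "effort": joint torques, N m; "ee_pos": TCP position; "ee_rot": TCP orientation; "force": force on the tool from outside, world axes, zero at the start; "torque": the same for the moment, N m; "gripper_width": finger opening in mm.
Only numpy, scipy, OpenCV 4.12 (cv2) and the standard library are available. Lean on these libraries where they do the work, as an engineer would, in place of code of your own. Each camera call takes 0.05 s, during which the arm holds its last target.

## Working session

There is one attempt and no reset: what is moved stays moved. The work goes in short steps, Python scripts to look and compute and a tool call to move; the robot and the scene stay as the last step left them, time stands still between calls to the robot, and variables do not carry over. Pictures are saved under pics/ and viewed, and the job is handed in when it is done.

Besides the shell and the picture viewer there is one more tool, called after "Emit:" as name(argument=value, ...), one argument or row to a line, values as JSON. servo_tool: Moves the arm, as the interface text tells. Its arguments: {"type":"object","properties":{"plan":{"type":"array"},"squeeze":{"type":"number"}},"required":["plan"]}

```bash
mkdir -p pics; ls; python3 - <<'E'
from workcell import *
import cv2, numpy as np, pickle
print(state())
for n in ("scene","top"):
    f=grab_frame(n); pickle.dump(f,open(f"pics/{n}0.pkl","wb"))
    cv2.imwrite(f"pics/{n}0.png",f["color"][:,:,::-1])
    print(n,f["fx"],f["fy"],f["cx"],f["cy"],f["rvec"],f["tvec"])
E
```

```text
pics
{'time_s': 0.0, 'qpos': array([ 7.54008910e+01,  1.83490859e+01,  8.97065228e+01,  1.81056999e-03,
        7.20427873e+01, -1.14464004e+00]), 'qvel': array([ 0.04729926, -0.0542899 ,  0.06233908, -0.0035043 , -0.0166078 ,
        0.04122078]), 'effort': array([-3.16333528e-03, -4.12467098e+01, -2.31977248e+01,  7.24403188e-02,
        4.55873762e-02, -1.46117172e-04]), 'ee_pos': array([133.63659345, 558.73661193, 213.14509768]), 'ee_rot': array([-1.79901658e+02, -3.68666641e-03,  1.66544968e+02]), 'force': array([-0.37514049,  0.38381795,  0.29321506]), 'torque': array([0.04965086, 0.05402787, 0.03996561]), 'gripper_width': 91.30545353296074}
scene 457.7470202362227 457.7470202362227 259.3411900272198 186.04208009921123 [ 2.25494706  0.64214202 -0.25235751] [-563.19418893  -55.24650838 1412.23313657]
top 346.44895392642593 346.44895392642593 259.9984925538735 194.9882530361168 [ 2.19136909 -2.16027359  0.07818521] [ 45.2486911  639.68626087 937.28061469]
```

View pics/scene0.png

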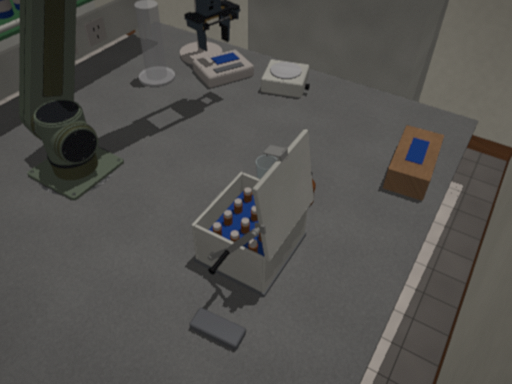

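View pics/top0.png

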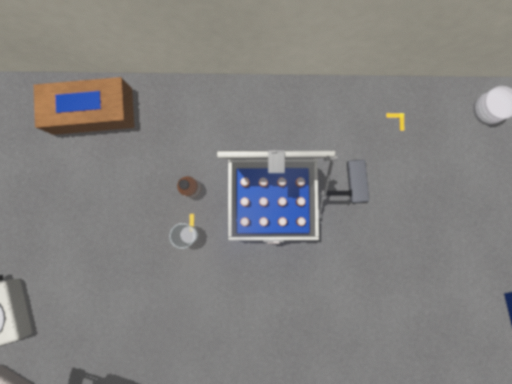

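The scene view shows the box with its lid open and the black knee grip at about (218,262). In the top view the grip is at about (340,192), beside the grey case at (358,181), and the box rim spans about (228–320, 160–241). Next I'll measure these.

```bash
cat > h.py <<'E'
import cv2, numpy as np, pickle
def cam(f):
    R=cv2.Rodrigues(np.array(f["rvec"],float))[0]; return R,np.array(f["tvec"],float).ravel()
def cloud(f):
    R,t=cam(f); z=f["range_z"].astype(float); v,u=np.mgrid[:z.shape[0],:z.shape[1]]
    P=np.stack([(u-f["cx"])/f["fx"]*z,(v-f["cy"])/f["fy"]*z,z],-1)
    W=(P-t)@R; W[z<=0]=np.nan; return W
def ray(f,u,v,h):
    R,t=cam(f); d=R.T@np.array([(u-f["cx"])/f["fx"],(v-f["cy"])/f["fy"],1]); c=-R.T@t
    return c+d*(h-c[2])/d[2]
def proj(f,p):
    R,t=cam(f); q=R@np.array(p,float)+t; return q[:2]/q[2]*[f["fx"],f["fy"]]+[f["cx"],f["cy"]]
E
python3 - <<'E'
from h import *
T=pickle.load(open("pics/top0.pkl","rb"));S=pickle.load(open("pics/scene0.pkl","rb"))
for f in (T,S):
    R,t=cam(f); print("cam",(-R.T@t).round())
W=cloud(T)
rim=(abs(W[...,2]-140)<8)
v,u=np.nonzero(rim&(np.mgrid[:384,:512][0]>150)&(np.mgrid[:384,:512][0]<260)&(np.mgrid[:384,:512][1]>210)&(np.mgrid[:384,:512][1]<335))
print(len(u)); m=np.zeros((384,512),np.uint8); m[v,u]=255
P=W[v,u]; print(np.nanpercentile(P,[1,50,99],axis=0).round(1))
r=cv2.minAreaRect(P[:,:2].astype(np.float32)); print(r, cv2.boxPoints(r))
# dark grip
hsv=cv2.cvtColor(T["color"],cv2.COLOR_RGB2GRAY); 
print(hsv[185:200,318:372]); 
print(W[185:200:1,318:356:3,2].round(0))
big=cv2.resize(T["color"][140:260,200:390,::-1],None,fx=4,fy=4,interpolation=cv2.INTER_CUBIC);cv2.imwrite("pics/topz.png",big)
big=cv2.resize(S["color"][120:360,170:340,::-1],None,fx=2.5*1,fy=2.5,interpolation=cv2.INTER_CUBIC);cv2.imwrite("pics/scz.png",big)
cv2.imwrite("pics/rim.png",cv2.resize(m[140:260,200:390],None,fx=4,fy=4))
E
```

```text
cam [561.  45. 986.]
cam [1020. -622.  943.]
1246
[[ 520.7 -122.9  132.7]
 [ 619.1    3.3  140. ]
 [ 722.3  133.   145. ]]
((621.4417724609375, 1.751617431640625), (201.56053161621094, 261.2518005371094), 0.8264077305793762) [[ 518.78796  130.91039]
 [ 522.556   -130.31425]
 [ 724.0956  -127.40715]
 [ 720.3275   133.81749]]
[[123  85  76  76  77  76  81  86  99  99  91  79  76  76  78  85 100 116
  124 129 132 130 129 129 130 130 131 128 127 120 103  89  96 113 126 130
  130 128 128 128 126 126 126 124 123 124 122 120 117 116 119 127 129 130]
 [122  85  77  77  77  77  82  89  97  97  86  79  76  77  78  85 102 118
  127 130 132 130 128 130 130 130 130 129 128 121 105  90  96 113 125 130
  131 128 130 127 127 127 125 124 124 122 123 121 119 117 121 126 130 129]
 [124  86  78  76  75  79  82  92  99  94  84  78  77  77  77  83  95 111
  123 130 132 130 128 129 130 128 129 128 129 124 108  91  94 110 125 128
  130 130 128 128 127 126 126 125 126 123 123 121 118 118 121 127 129 129]
 [123  86  77  77  78  80  85  95  98  94  82  76  75  76  77  79  85  98
  115 125 128 128 128 129 128 1
[... 2892 characters left out ...]
 3.   2.  25.  24.]
 [  0. 137. 151. 133. 138. 136. 137. 138. 137. 136. 139. 142.  24.]
 [  2. 133. 150. 137. 140. 140. 138. 141. 139. 140. 139. 143.  24.]
 [  1. 135. 149. 141. 137. 138. 142. 141. 141. 141. 138. 142.  22.]
 [ -2. 134. 146. 139. 138. 140. 140. 140. 138. 141. 137. 144.  26.]
 [  1. 138. 142. 138. 136. 140. 139. 139. 136. 138. 139. 141.  23.]
 [  1. 134. 140.  -2.   1.   0.   1.  -0.   0.   4.   3. 138.  25.]
 [  1. 134.  -1.   1.   2.   2.   3.   2.   4.   0.   1.  25.  25.]
 [ -1. 133.  -1.   0.  -2.   1.   3.   0.  -1.  -2.   3.  24.  24.]
 [  3. 131.   1.   3.  -0.  -3.   1.   0.  -2.   2.  -0.  23.  26.]
 [  0. 129.   4.   1.   3.   3.   2.   2.   0.  -1.   0.  24.  24.]]
```

View pics/topz.png

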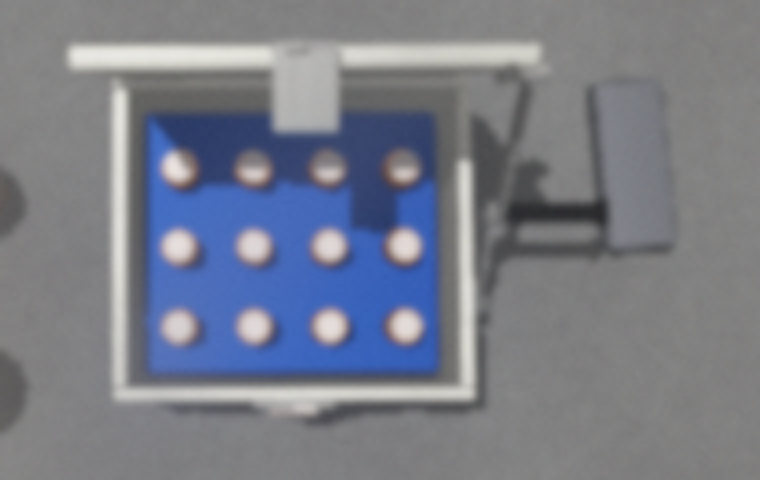

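View pics/scz.png

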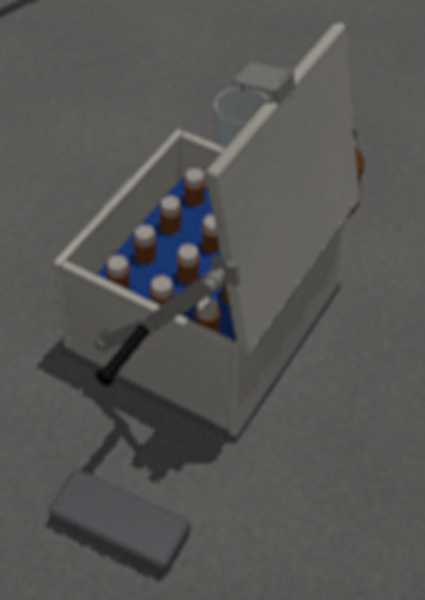

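View pics/rim.png

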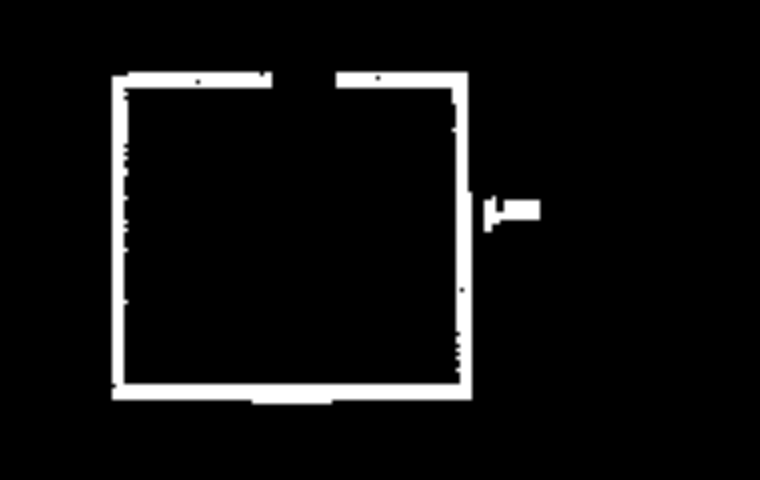

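```bash
python3 - <<'E'
from h import *
T=pickle.load(open("pics/top0.pkl","rb"));S=pickle.load(open("pics/scene0.pkl","rb"))
g=cv2.cvtColor(T["color"],cv2.COLOR_RGB2GRAY).astype(float)
# outer edges, sub-pixel: front (rows going down at ~240), left(~228) right(~320)
def edge(prof): # bright->dark falling half crossing from the max
    d=np.diff(prof); i=np.argmin(d); 
    w=-np.clip(d[max(0,i-2):i+3],None,0); return np.sum(w*(np.arange(max(0,i-2),max(0,i-2)+len(w))+.5))/w.sum()
F=[];L=[];Rr=[]
for u in list(range(236,260))+list(range(284,312)):
    F.append(ray(T,u,236+edge(g[236:246,u]),140)[:2])
for v in range(170,234):
    L.append(ray(T,233-edge(g[v,223:234][::-1]),v,140)[:2]) 
for v in range(200,234):
    Rr.append(ray(T,315+edge(g[v,315:323]),v,140)[:2])
for n,A in (("F",F),("L",L),("R",Rr)):
    A=np.array(A,np.float32); vx,vy,x,y=cv2.fitLine(A,cv2.DIST_HUBER,0,.1,.01).ravel(); print(n,vx,vy,x,y,np.median(A,0), np.std(A,0))
# pin
for u in range(329,349,3):
    p=255-g[183:203,u]; p=np.clip(p-170,0,None); v=183+(p*np.arange(20)).sum()/p.sum(); print(u,v,ray(T,u,v,134).round(1))
for u in (326,327,351,352): print(ray(T,u,193,134).round(1))
# case
hs=cloud(T); m=(abs(hs[...,2]-25)<8); v,u=np.nonzero(m); s=(u>335)&(u<380)&(v>150)&(v<215); P=hs[v[s],u[s]][:,:2].astype(np.float32); print("case",cv2.minAreaRect(P))
E
```

```text
F 0.018235344 -0.9998337 521.3445 25.81008 [521.5465   -10.103322] [ 1.1210155 63.13051  ]
L 0.9997297 0.023248881 612.8452 132.70071 [612.6486  132.79648] [45.308167   1.0588186]
R 0.99980825 0.019582188 588.96906 -88.732765 [579.19244 -89.2715 ] [23.84358    0.6188413]
329 192.18217054263565 [ 639.6 -116.7  134. ]
332 191.2092050209205 [ 642.1 -124.   134. ]
335 192.73529411764707 [ 638.4 -131.4  134. ]
338 193.20437956204378 [ 637.3 -138.8  134. ]
341 193.28776978417267 [ 637.2 -146.2  134. ]
344 193.1014492753623 [ 637.8 -153.6  134. ]
347 193.3013698630137 [ 637.4 -160.9  134. ]
[ 637.4 -109.3  134. ]
[ 637.5 -111.7  134. ]
[ 638.3 -170.8  134. ]
[ 638.3 -173.2  134. ]
case ((684.7391967773438, -217.66775512695312), (119.65910339355469, 50.595855712890625), 5.144700527191162)
```

```bash
cat >> h.py <<'E'
from scipy.spatial.transform import Rotation as Ro
import json,os
YAW=np.degrees(0.02)
def toolR(phi=0,tau=0):
    "phi: fingers pitched forward (deg) from down; tau: fingers leaning to +y (wrist out to -y); box-aligned"
    base=Ro.from_euler('xyz',[180,0,90+YAW],degrees=True)
    bx=Ro.from_euler('z',YAW,degrees=True)
    yb=bx.apply([0,1,0])
    pit=Ro.from_rotvec(-np.radians(phi)*yb)       # down -> +x
    R=pit*base
    j=R.apply([0,1,0])                             # jaw dir (+x side)
    return Ro.from_rotvec(np.radians(tau)*j)*R
def load():
    if not os.path.exists("cmd.json"): return np.array([133.774,559.239,213.976]),Ro.from_euler('xyz',[180,0,166.547],degrees=True)
    d=json.load(open("cmd.json")); return np.array(d["p"]),Ro.from_quat(d["q"])
def save(p,R): json.dump({"p":list(map(float,p)),"q":list(map(float,R.as_quat()))},open("cmd.json","w"))
def rel(p,R):
    p0,R0=load(); return np.r_[R0.inv().apply(np.array(p)-p0),(R0.inv()*R).as_rotvec()]
def did(row):
    p0,R0=load(); save(p0+R0.apply(row[:3]),R0*Ro.from_rotvec(row[3:6]))
def tcp(grasp,R): return np.array(grasp)+19*R.apply([0,0,1])
E
python3 - <<'E'
from h import *
for t in (0,20):
    R=toolR(0,t); print(R.as_matrix().round(2))
print(toolR(40,0).as_matrix().round(2))
r=rel([420,-200,300],toolR(0,20)); print(r.round(3))
E
```

```text
[[-0.02  1.    0.  ]
 [ 1.    0.02  0.  ]
 [ 0.    0.   -1.  ]]
[[-0.02  1.   -0.01]
 [ 0.94  0.02  0.34]
 [ 0.34  0.   -0.94]]
[[-0.02  0.77  0.64]
 [ 1.    0.02  0.01]
 [ 0.    0.64 -0.77]]
[-4.55007e+02 -6.71817e+02 -8.60240e+01 -2.30000e-01  2.97000e-01
  1.30200e+00]
```

Emit:
servo_tool(
  plan=[
    [[-10,-14,-20,0,0,0.02,1],[-35,-50,-50,-0.01,0.01,0.08,1],[-65,-95,-86,-0.02,0.03,0.16,1],[-95,-140,-86,-0.04,0.05,0.26,1],[-120,-180,-86,-0.05,0.07,0.34,1],[-145,-215,-86,-0.07,0.09,0.42,1],[-170,-250,-86,-0.08,0.11,0.5,1],[-195,-288,-86,-0.1,0.13,0.58,1],[-220,-325,-86,-0.11,0.14,0.66,1],[-245,-362,-86,-0.12,0.16,0.73,1],[-270,-400,-86,-0.13,0.17,0.8,1],[-295,-436,-86,-0.15,0.19,0.87,1],[-320,-472,-86,-0.16,0.21,0.94,1],[-345,-510,-86,-0.17,0.22,1.0,1],[-370,-546,-86,-0.18,0.24,1.07,1],[-395,-583,-86,-0.2,0.26,1.14,1],[-420,-620,-86,-0.21,0.27,1.21,1],[-438,-647,-86,-0.22,0.285,1.25,1],[-450,-664,-86,-0.23,0.295,1.29,1],[-455,-672,-86,-0.23,0.297,1.302,1]],
  ],
  squeeze=5,
)

```text
time_s: 2.1
ee_pos: [420.2, -202.1, 298.8]
ee_rot: [-179.9, -20.1, 90.9]
force: [-0.2, 0.1, 0.8]
gripper_width: 91.3
```

```bash
python3 - <<'E'
from h import *
did([-455,-672,-86,-.23,.297,1.302]); print(load()[0])
R=toolR(0,20); G=np.array([637.8,-142.5,134.])
z=R.apply([0,0,1])
print(rel(tcp(G-110*z,R),R).round(3)); print(rel(tcp(G,R),R).round(3))
E
```

```text
[ 419.95007781 -200.176731    299.976     ]
[ -6.658 218.931  83.277   0.     -0.     -0.   ]
[ -6.687 218.891 193.277   0.     -0.     -0.   ]
```

Emit:
servo_tool(
  plan=[
    [[-1,20,8,0,0,0,0.5],[-2,50,19,0,0,0,0.5],[-3,85,32,0,0,0,0.5],[-4,120,45,0,0,0,0.5],[-5,155,59,0,0,0,0.5],[-6,190,72,0,0,0,0.5],[-6.7,212,80,0,0,0,0.5],[-6.7,219,83,0,0,0,0.5],[-6.7,219,83,0,0,0,0.5]],
  ],
)

```text
time_s: 3.0
ee_pos: [638.8, -171.9, 218.7]
ee_rot: [-179.9, -20.1, 91.3]
force: [-0.7, 0.9, 0.4]
gripper_width: 45.5
```

```bash
cat > snap.py <<'E'
import sys
from workcell import *
from h import *
k=sys.argv[1]
for n in ("scene","top"):
    f=grab_frame(n); pickle.dump(f,open(f"pics/{n}{k}.pkl","wb"))
    im=f["color"][:,:,::-1]; im=im[130:360,150:400] if n=="scene" else im[110:280,200:420]
    cv2.imwrite(f"pics/{n}{k}.png",cv2.resize(im,None,fx=2.5,fy=2.5,interpolation=cv2.INTER_CUBIC))
s=state(); print(s["time_s"],s["ee_pos"],s["ee_rot"],s["force"],s["gripper_width"],s["qpos"].round(1))
E
python3 - <<'E'
from h import *
did([-6.7,219,83,0,0,0])
E
python3 snap.py 1
```

```text
3.1 [ 637.83519675 -173.09214572  220.21089057] [179.99839407 -20.01948489  91.18165247] [ 0.36367623 -0.48615113  0.07029608] 45.21182717207564 [-25.2  30.5  72.   17.9  86.9 -28.8]
```

View pics/scene1.png

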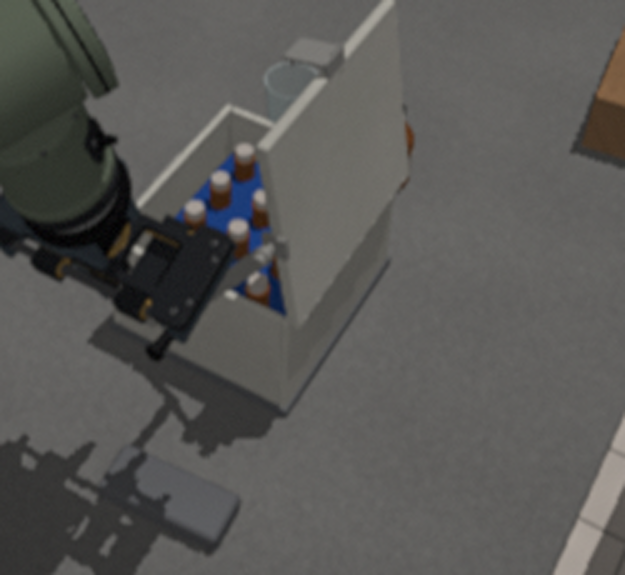

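View pics/top1.png

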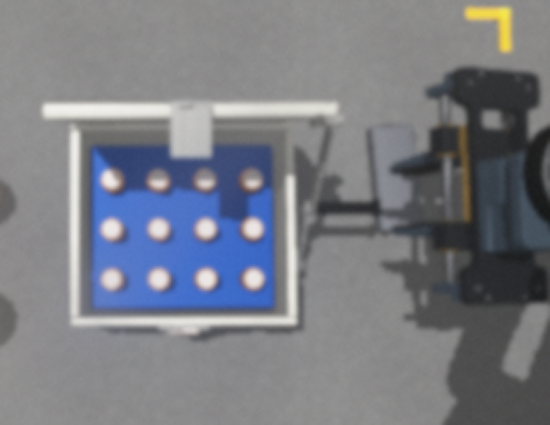

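Emit:
servo_tool(
  plan=[
    [[0,0,15,0,0,0,0.5],[0,0,35,0,0,0,0.5],[0,0,60,0,0,0,0.5],[0,0,80,0,0,0,0.5],[0,0,95,0,0,0,0.5],[0,0,105,0,0,0,0.5],[0,0,110,0,0,0,0.5],[0,0,110,0,0,0,0.5]],
  ],
)

```text
time_s: 3.9
ee_pos: [637.4, -136.2, 116.7]
ee_rot: [180.0, -20.0, 91.1]
force: [-0.2, -0.2, 0.6]
gripper_width: 45.6
```

```bash
python3 - <<'E'
from h import *
did([0,0,110,0,0,0])
E
python3 snap.py 2
```

```text
4.0 [ 638.11718309 -136.54315924  117.33155988] [179.8878249  -19.97992131  91.149225  ] [-0.14004808  0.19377856  0.38325327] 45.99800454594212 [-22.4  33.   82.7  19.1  73.3 -30.5]
```

View pics/scene2.png

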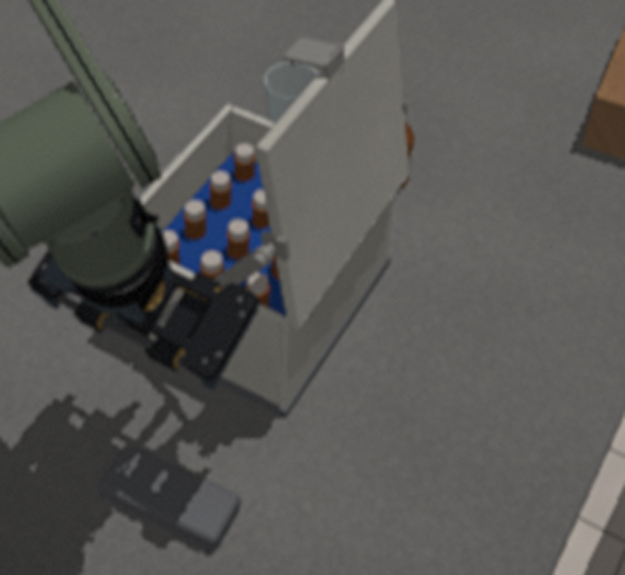

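View pics/top2.png

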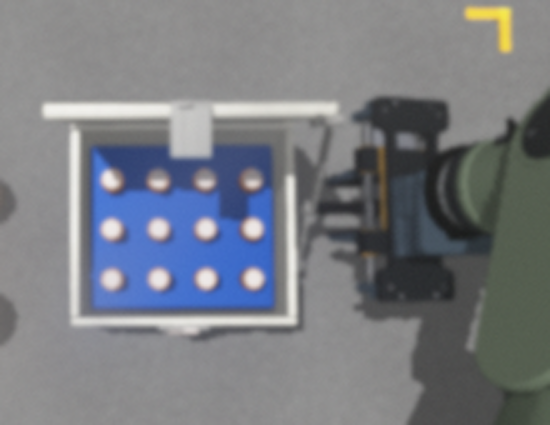

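Emit:
servo_tool(
  plan=[
    [[0,0,0,0,0,0,0.3],[0,0,0,0,0,0,0.2],[0,0,0,0,0,0,0.1],[0,0,0,0,0,0,0.05],[0,0,0,0,0,0,0.05],[0,0,0,0,0,0,0.05],[0,0,0,0,0,0,0.05]],
  ],
  squeeze=8,
)

```text
time_s: 4.7
ee_pos: [638.2, -136.2, 116.5]
ee_rot: [179.9, -20.0, 91.1]
force: [1.0, 0.7, 0.2]
gripper_width: 11.5
```

```bash
cat >> h.py <<'E'
PIV=np.array([584.4,-143.5,70.0])
def phi_of(a): return max(0,0.75*(a-75))
def arc(a,tau=20,off=(0,0,0),phi=None):
    R=toolR(phi_of(a) if phi is None else phi,tau); c,s=np.cos(np.radians(a)),np.sin(np.radians(a))
    G=PIV+83.5*np.array([c*np.cos(.02),c*np.sin(.02),s])+off
    return tcp(G,R),R
def rows(al,**k):
    for a in al:
        r=rel(*arc(a,**k)); print("["+", ".join(f"{x:.1f}" for x in r[:3])+", "+", ".join(f"{x:.3f}" for x in r[3:])+", 0.05],")
E
python3 - <<'E'
from h import *
print(load()[0],arc(50)[0])
rows([51,52,53,54.5,56,57.5,59,60.5,62])
E
```

```text
[ 637.78120938 -136.10739638  116.40146886] [ 637.93207222 -135.92953316  116.11055121]
[0.4, -1.0, -0.5, 0.000, -0.000, -0.000, 0.05],
[0.7, -2.1, -1.4, 0.000, -0.000, -0.000, 0.05],
[1.0, -3.3, -2.2, 0.000, -0.000, -0.000, 0.05],
[1.4, -5.0, -3.4, 0.000, -0.000, -0.000, 0.05],
[1.9, -6.8, -4.6, 0.000, -0.000, -0.000, 0.05],
[2.3, -8.7, -5.7, 0.000, -0.000, -0.000, 0.05],
[2.7, -10.5, -6.8, 0.000, -0.000, -0.000, 0.05],
[3.0, -12.4, -7.9, 0.000, -0.000, -0.000, 0.05],
[3.4, -14.3, -8.8, 0.000, -0.000, -0.000, 0.05],
```

Emit:
servo_tool(
  plan=[
    [[0.4,-1.0,-0.5,0,0,0,0.05],[0.7,-2.1,-1.4,0,0,0,0.05],[1.0,-3.3,-2.2,0,0,0,0.05],[1.4,-5.0,-3.4,0,0,0,0.05],[1.6,-6.0,-4.0,0,0,0,0.05]],
  ],
)

```text
time_s: 5.2
ee_pos: [632.4, -136.3, 121.4]
ee_rot: [179.9, -20.0, 91.2]
force: [4.2, -1.2, 1.8]
gripper_width: 11.6
```

```bash
python3 - <<'E'
from h import *
did([1.6,-6,-4,0,0,0])
E
python3 snap.py 3
```

```text
5.3 [ 632.26095244 -136.25133232  121.44813785] [179.87487479 -19.99986854  91.15118505] [ 3.44966176 -0.52756786  3.18799947] 11.750162431829025 [-22.6  32.4  83.3  19.1  73.5 -30.7]
```

View pics/scene3.png

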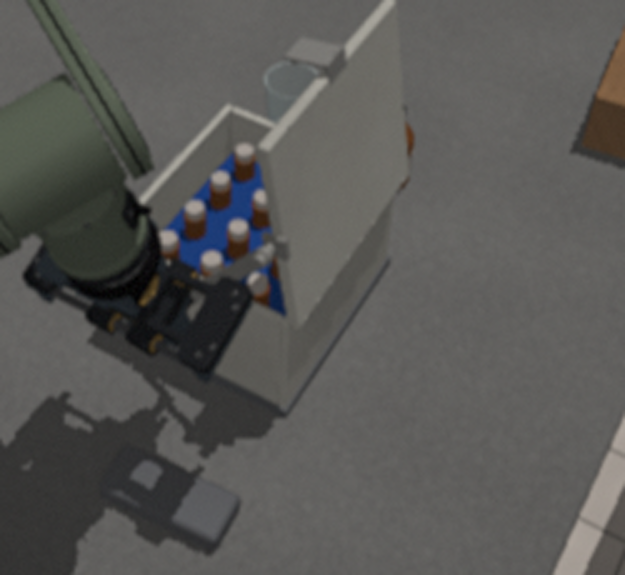

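```bash
python3 - <<'E'
from h import *
rows([57,58.5,60,61.5,63,64.5,66,68,70,70])
E
```

```text
[0.5, -2.0, -1.4, 0.000, -0.000, -0.000, 0.05],
[0.9, -3.9, -2.5, 0.000, -0.000, -0.000, 0.05],
[1.3, -5.8, -3.5, 0.000, -0.000, -0.000, 0.05],
[1.7, -7.7, -4.5, 0.000, -0.000, -0.000, 0.05],
[2.0, -9.6, -5.5, 0.000, -0.000, -0.000, 0.05],
[2.4, -11.6, -6.4, 0.000, -0.000, -0.000, 0.05],
[2.7, -13.6, -7.2, 0.000, -0.000, -0.000, 0.05],
[3.1, -16.2, -8.3, 0.000, -0.000, -0.000, 0.05],
[3.4, -19.0, -9.3, 0.000, -0.000, -0.000, 0.05],
[3.4, -19.0, -9.3, 0.000, -0.000, -0.000, 0.05],
```

Emit:
servo_tool(
  plan=[
    [[0.5,-2.0,-1.4,0,0,0,0.05],[0.9,-3.9,-2.5,0,0,0,0.05],[1.3,-5.8,-3.5,0,0,0,0.05],[1.7,-7.7,-4.5,0,0,0,0.05],[2.0,-9.6,-5.5,0,0,0,0.05],[2.4,-11.6,-6.4,0,0,0,0.05],[2.7,-13.6,-7.2,0,0,0,0.05],[3.1,-16.2,-8.3,0,0,0,0.05],[3.4,-19.0,-9.3,0,0,0,0.05]],
  ],
)

```text
time_s: 6.2
ee_pos: [613.2, -136.6, 131.3]
ee_rot: [179.9, -20.0, 91.2]
force: [4.2, -1.3, 4.9]
gripper_width: 11.5
```

```bash
python3 - <<'E'
from h import *
did([3.4,-19,-9.3,0,0,0])
E
python3 snap.py 4;  python3 - <<'E'
from h import *
rows([71.5,73,75,77,79,81,83,85,87,89,91,93,95])
E
```

```text
6.3 [ 612.58447442 -136.57811961  131.4634645 ] [179.94349538 -20.00991832  91.14928144] [ 2.93478711 -1.60062423  6.80969891] 11.634953577738461 [-23.2  30.4  85.4  19.   73.6 -31.3]
[0.3, -2.0, -0.7, 0.000, -0.000, -0.000, 0.05],
[0.5, -4.1, -1.3, 0.000, -0.000, -0.000, 0.05],
[0.8, -6.9, -2.1, 0.000, -0.000, -0.000, 0.05],
[1.0, -9.3, -2.7, -0.024, -0.000, -0.009, 0.05],
[1.2, -11.6, -3.3, -0.049, -0.000, -0.018, 0.05],
[1.4, -14.1, -3.8, -0.073, -0.000, -0.027, 0.05],
[1.6, -16.5, -4.2, -0.098, -0.000, -0.036, 0.05],
[1.7, -18.9, -4.6, -0.123, -0.000, -0.045, 0.05],
[1.8, -21.3, -4.8, -0.147, -0.000, -0.054, 0.05],
[1.8, -23.8, -5.0, -0.172, -0.000, -0.063, 0.05],
[1.9, -26.3, -5.1, -0.196, -0.000, -0.072, 0.05],
[1.9, -28.7, -5.1, -0.221, -0.000, -0.081, 0.05],
[1.8, -31.2, -5.0, -0.246, -0.000, -0.090, 0.05],
```

View pics/scene4.png

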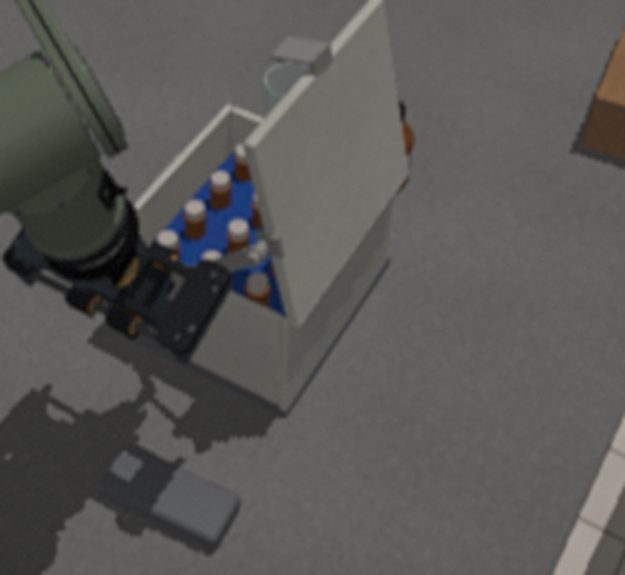

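Emit:
servo_tool(
  plan=[
    [[0.3,-2.0,-0.7,0,0,0,0.05],[0.5,-4.1,-1.4,0,0,0,0.05],[0.8,-6.9,-2.3,0,0,0,0.05],[1.0,-9.3,-2.9,-0.024,0,-0.009,0.05],[1.2,-11.6,-3.5,-0.049,0,-0.018,0.05],[1.4,-14.1,-4.1,-0.073,0,-0.027,0.05],[1.6,-16.5,-4.5,-0.098,0,-0.036,0.05],[1.7,-18.9,-4.9,-0.123,0,-0.045,0.05],[1.8,-21.3,-5.1,-0.147,0,-0.054,0.05],[1.8,-23.8,-5.3,-0.172,0,-0.063,0.05]],
  ],
)

```text
time_s: 7.3
ee_pos: [588.3, -137.0, 135.9]
ee_rot: [168.8, -19.7, 95.0]
force: [0.7, -1.2, 2.9]
gripper_width: 11.7
```

```bash
python3 - <<'E'
from h import *
did([1.8,-23.8,-5.3,-.172,0,-.063])
E
python3 snap.py 5;  python3 - <<'E'
from h import *
rows(range(91,112,2))
E
```

```text
7.4 [ 586.93878014 -136.98874244  135.71765506] [168.95491143 -19.70286619  94.91879059] [-2.95913906 -2.8057534   4.5699039 ] 11.885661343205767 [-26.5  24.3  96.3  25.5  62.5 -42.1]
[0.2, -2.4, -0.2, -0.024, -0.000, -0.009, 0.05],
[0.4, -4.9, -0.6, -0.049, -0.000, -0.018, 0.05],
[0.5, -7.3, -1.0, -0.074, -0.000, -0.027, 0.05],
[0.6, -9.7, -1.2, -0.098, -0.000, -0.036, 0.05],
[0.7, -12.2, -1.4, -0.123, -0.000, -0.045, 0.05],
[0.7, -14.6, -1.5, -0.147, -0.000, -0.054, 0.05],
[0.7, -17.1, -1.5, -0.172, -0.000, -0.063, 0.05],
[0.7, -19.5, -1.4, -0.197, -0.000, -0.072, 0.05],
[0.6, -22.0, -1.3, -0.221, -0.000, -0.081, 0.05],
[0.5, -24.4, -1.0, -0.246, -0.000, -0.089, 0.05],
[0.4, -26.8, -0.7, -0.270, -0.000, -0.098, 0.05],
```

View pics/scene5.png

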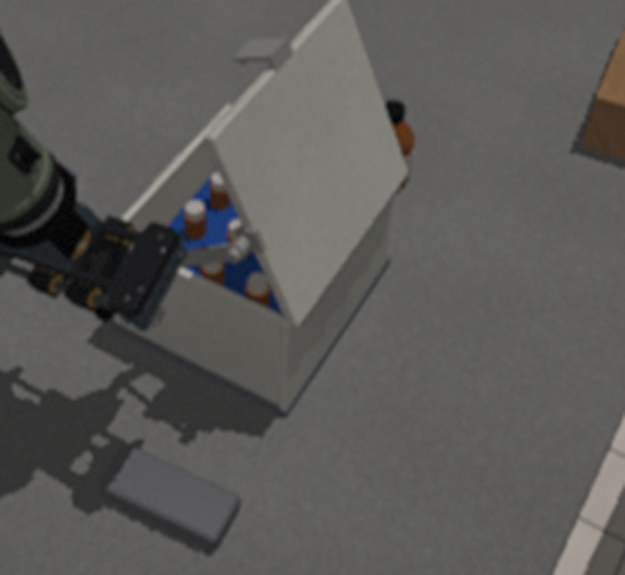

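View pics/top5.png

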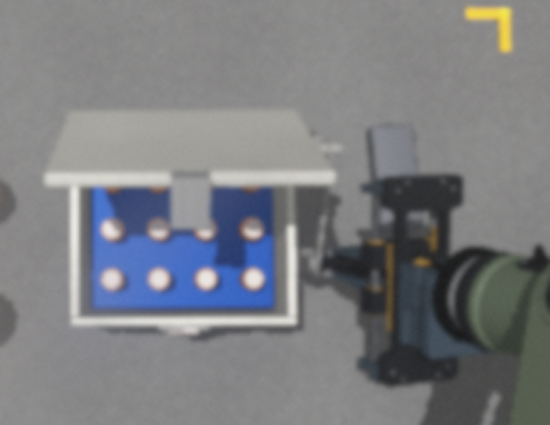

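Emit:
servo_tool(
  plan=[
    [[0.2,-2.4,-0.2,-0.024,0,-0.009,0.05],[0.4,-4.9,-0.6,-0.049,0,-0.018,0.05],[0.5,-7.3,-1.0,-0.074,0,-0.027,0.05],[0.6,-9.7,-1.2,-0.098,0,-0.036,0.05],[0.7,-12.2,-1.4,-0.123,0,-0.045,0.05],[0.7,-14.6,-1.5,-0.147,0,-0.054,0.05],[0.7,-17.1,-1.5,-0.172,0,-0.063,0.05],[0.7,-19.5,-1.4,-0.197,0,-0.072,0.05],[0.6,-22.0,-1.3,-0.221,0,-0.081,0.05],[0.5,-24.4,-1.0,-0.246,0,-0.089,0.05],[0.4,-26.8,-0.7,-0.27,0,-0.098,0.05]],
  ],
)

```text
time_s: 8.5
ee_pos: [561.6, -137.5, 130.9]
ee_rot: [151.6, -17.8, 100.5]
force: [-0.7, -3.4, -0.2]
gripper_width: 11.6
```

```bash
python3 - <<'E'
from h import *
did([.4,-26.8,-.7,-.27,0,-.098])
E
python3 snap.py 6;  python3 - <<'E'
from h import *
rows(range(113,134,2))
E
```

```text
8.6 [ 560.3099478  -137.41709917  130.28860269] [151.783345  -17.82053   100.4618122] [-3.49301615 -4.17399675  2.04423407] 11.328432932965635 [-32.6  18.7 111.5  44.1  48.3 -68.3]
[0.1, -2.5, -0.2, -0.025, -0.000, -0.009, 0.05],
[0.1, -4.9, -0.4, -0.050, -0.000, -0.018, 0.05],
[0.2, -7.4, -0.5, -0.074, -0.000, -0.027, 0.05],
[0.2, -9.8, -0.5, -0.099, -0.000, -0.036, 0.05],
[0.1, -12.3, -0.4, -0.123, -0.000, -0.045, 0.05],
[0.1, -14.7, -0.2, -0.148, -0.000, -0.054, 0.05],
[-0.0, -17.1, 0.1, -0.173, -0.000, -0.063, 0.05],
[-0.2, -19.6, 0.4, -0.197, -0.000, -0.072, 0.05],
[-0.3, -22.0, 0.8, -0.222, -0.000, -0.081, 0.05],
[-0.5, -24.4, 1.4, -0.246, -0.000, -0.090, 0.05],
[-0.7, -26.7, 1.9, -0.271, -0.000, -0.099, 0.05],
```

View pics/scene6.png

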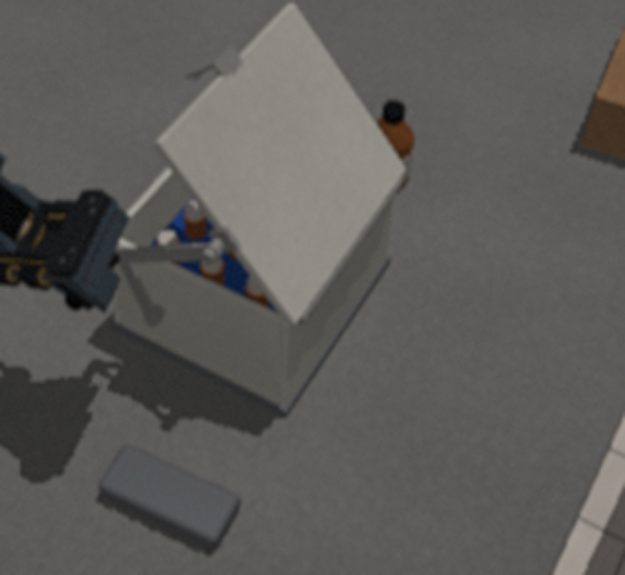

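View pics/top6.png

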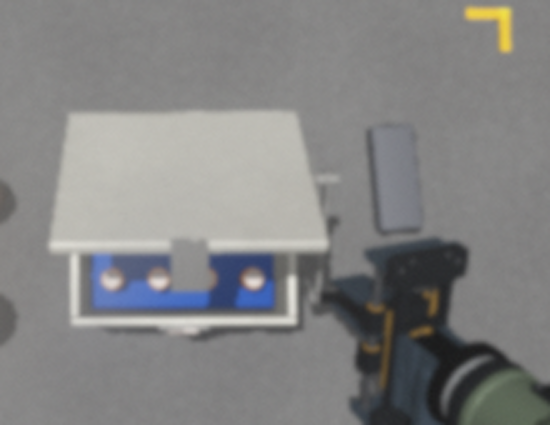

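```bash
python3 - <<'E'
from h import *
s=open("h.py").read().replace("return max(0,0.75*(a-75))","return 0.75*max(0,min(a,111)-75)+0.4*max(0,a-111)")
s+="\ndef tau_of(a): return 20-max(0,a-111)*0.1\n"
s=s.replace("r=rel(*arc(a,**k))","r=rel(*arc(a,tau=tau_of(a),**k))")
open("h.py","w").write(s)
E
python3 - <<'E'
from h import *
rows(range(113,134,2))
E
```

```text
[0.0, -2.7, -0.2, -0.014, -0.004, -0.005, 0.05],
[0.0, -5.4, -0.4, -0.027, -0.007, -0.010, 0.05],
[-0.0, -8.0, -0.4, -0.040, -0.011, -0.015, 0.05],
[-0.1, -10.7, -0.4, -0.053, -0.014, -0.019, 0.05],
[-0.2, -13.3, -0.3, -0.066, -0.018, -0.024, 0.05],
[-0.4, -16.0, -0.0, -0.079, -0.021, -0.028, 0.05],
[-0.6, -18.6, 0.3, -0.093, -0.025, -0.033, 0.05],
[-0.8, -21.3, 0.7, -0.106, -0.028, -0.037, 0.05],
[-1.0, -23.9, 1.2, -0.119, -0.032, -0.042, 0.05],
[-1.3, -26.5, 1.8, -0.132, -0.035, -0.046, 0.05],
[-1.6, -29.0, 2.4, -0.146, -0.039, -0.050, 0.05],
```

Emit:
servo_tool(
  plan=[
    [[0,-2.7,-0.2,-0.014,-0.004,-0.005,0.05],[0,-5.4,-0.4,-0.027,-0.007,-0.01,0.05],[0,-8.0,-0.4,-0.04,-0.011,-0.015,0.05],[-0.1,-10.7,-0.4,-0.053,-0.014,-0.019,0.05],[-0.2,-13.3,-0.3,-0.066,-0.018,-0.024,0.05],[-0.4,-16.0,0,-0.079,-0.021,-0.028,0.05],[-0.6,-18.6,0.3,-0.093,-0.025,-0.033,0.05],[-0.8,-21.3,0.7,-0.106,-0.028,-0.037,0.05],[-1.0,-23.9,1.2,-0.119,-0.032,-0.042,0.05],[-1.3,-26.5,1.8,-0.132,-0.035,-0.046,0.05],[-1.6,-29.0,2.4,-0.146,-0.039,-0.05,0.05]],
  ],
)

```text
time_s: 9.7
ee_pos: [536.6, -138.0, 114.5]
ee_rot: [143.0, -14.4, 101.7]
force: [1.6, -1.8, -3.3]
gripper_width: 11.7
```

```bash
python3 - <<'E'
from h import *
did([-1.6,-29,2.4,-.146,-.039,-.05])
E
python3 snap.py 7;  python3 - <<'E'
from h import *
rows(list(range(135,160,2))+[160])
E
```

```text
9.8 [ 535.78079551 -137.96784217  113.79791511] [143.14878411 -14.46532992 101.69283015] [-2.02484331 -3.05279183 -7.7047718 ] 11.540323222133626 [-36.3  17.2 121.9  61.4  41.3 -91.4]
[-0.2, -2.7, 0.4, -0.013, -0.003, -0.004, 0.05],
[-0.4, -5.3, 0.9, -0.026, -0.006, -0.009, 0.05],
[-0.7, -7.9, 1.5, -0.040, -0.010, -0.013, 0.05],
[-1.0, -10.4, 2.1, -0.053, -0.013, -0.017, 0.05],
[-1.3, -13.0, 2.9, -0.066, -0.017, -0.021, 0.05],
[-1.6, -15.5, 3.7, -0.080, -0.020, -0.025, 0.05],
[-2.0, -18.0, 4.7, -0.093, -0.024, -0.029, 0.05],
[-2.4, -20.4, 5.7, -0.107, -0.027, -0.033, 0.05],
[-2.8, -22.8, 6.8, -0.120, -0.031, -0.037, 0.05],
[-3.3, -25.2, 8.0, -0.133, -0.034, -0.041, 0.05],
[-3.7, -27.5, 9.3, -0.147, -0.038, -0.044, 0.05],
[-4.2, -29.8, 10.6, -0.160, -0.041, -0.048, 0.05],
[-4.8, -32.0, 12.1, -0.174, -0.045, -0.052, 0.05],
[-5.0, -33.1, 12.8, -0.181, -0.046, -0.054, 0.05],
```

View pics/scene7.png

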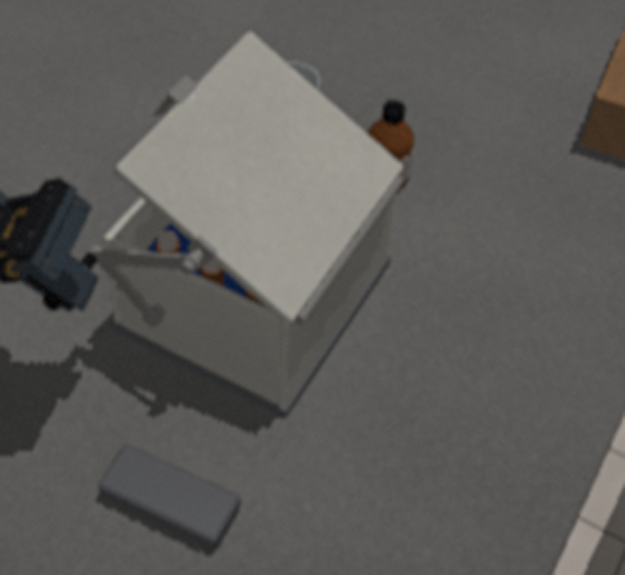

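View pics/top7.png

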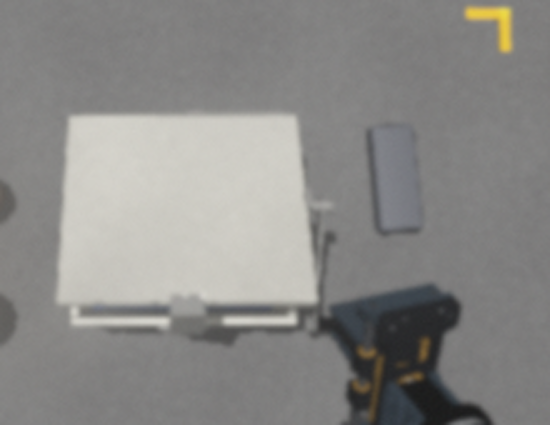

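Emit:
servo_tool(
  plan=[
    [[-0.2,-2.7,0.4,-0.013,-0.003,-0.004,0.05],[-0.4,-5.3,0.9,-0.026,-0.006,-0.009,0.05],[-0.7,-7.9,1.5,-0.04,-0.01,-0.013,0.05],[-1.0,-10.4,2.1,-0.053,-0.013,-0.017,0.05],[-1.3,-13.0,2.9,-0.066,-0.017,-0.021,0.05],[-1.6,-15.5,3.7,-0.08,-0.02,-0.025,0.05],[-2.0,-18.0,4.7,-0.093,-0.024,-0.029,0.05],[-2.4,-20.4,5.7,-0.107,-0.027,-0.033,0.05]],
  ],
)

```text
time_s: 10.6
ee_pos: [524.3, -138.5, 98.4]
ee_rot: [136.7, -12.0, 102.3]
force: [-0.3, -0.3, -3.6]
gripper_width: 11.7
```

```bash
python3 - <<'E'
from h import *
did([-2.4,-20.4,5.7,-.107,-.027,-.033])
E
python3 snap.py 8;  python3 - <<'E'
from h import *
rows(list(range(150,164,1)))
E
```

```text
10.7 [ 523.6067772  -138.49847843   97.50809681] [136.844461   -12.09594226 102.18818946] [-1.06516173 -0.85858953 -8.65575269] 11.530935450558552 [ -39.1   18.4  129.    78.8   39.9 -113.7]
[-0.1, -1.3, 0.4, -0.006, -0.002, -0.002, 0.05],
[-0.3, -2.5, 0.9, -0.013, -0.004, -0.004, 0.05],
[-0.5, -3.8, 1.3, -0.020, -0.006, -0.006, 0.05],
[-0.6, -5.0, 1.8, -0.026, -0.007, -0.008, 0.05],
[-0.8, -6.3, 2.3, -0.033, -0.009, -0.009, 0.05],
[-1.0, -7.5, 2.8, -0.040, -0.011, -0.011, 0.05],
[-1.2, -8.7, 3.4, -0.047, -0.013, -0.013, 0.05],
[-1.4, -9.9, 3.9, -0.053, -0.014, -0.015, 0.05],
[-1.6, -11.1, 4.5, -0.060, -0.016, -0.017, 0.05],
[-1.8, -12.3, 5.1, -0.067, -0.018, -0.019, 0.05],
[-2.0, -13.4, 5.8, -0.074, -0.020, -0.021, 0.05],
[-2.2, -14.6, 6.4, -0.080, -0.021, -0.022, 0.05],
[-2.5, -15.7, 7.1, -0.087, -0.023, -0.024, 0.05],
[-2.7, -16.9, 7.8, -0.094, -0.025, -0.026, 0.05],
```

View pics/scene8.png

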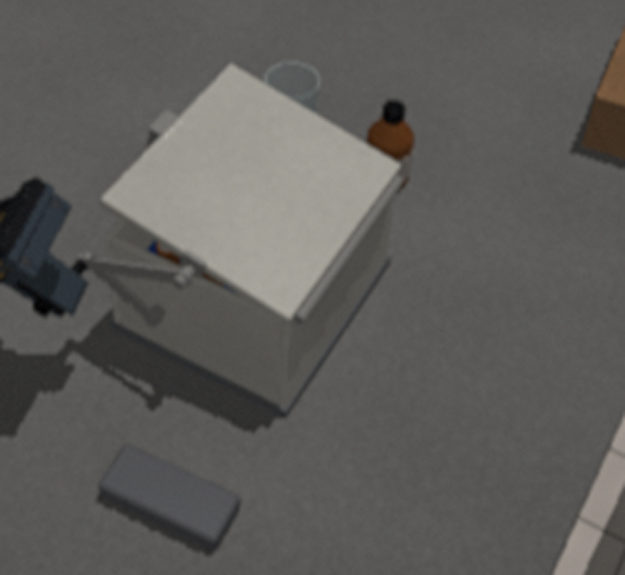

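View pics/top8.png

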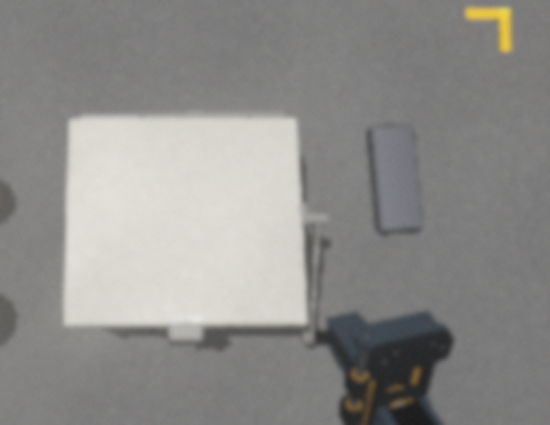

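```bash
python3 - <<'E'
from h import *
p0,R0=load()
g=lambda a: PIV+83.5*np.array([np.cos(np.radians(a)),.02*np.cos(np.radians(a)),np.sin(np.radians(a))])
print((p0-19*R0.apply([0,0,1])-g(149)))
for a in range(150,164): print(a,R0.inv().apply(g(a)-g(149)).round(1))
E
```

```text
[ 0.03070444 -0.02650693  0.00612759]
150 [-0.1 -1.4  0.4]
151 [-0.2 -2.8  0.9]
152 [-0.4 -4.2  1.3]
153 [-0.5 -5.5  1.8]
154 [-0.7 -6.9  2.3]
155 [-0.8 -8.2  2.8]
156 [-1.  -9.6  3.4]
157 [ -1.2 -10.9   4. ]
158 [ -1.3 -12.2   4.6]
159 [ -1.5 -13.5   5.2]
160 [ -1.7 -14.8   5.8]
161 [ -1.9 -16.1   6.5]
162 [ -2.1 -17.4   7.2]
163 [ -2.3 -18.6   7.9]
```

Emit:
servo_tool(
  plan=[
    [[-0.1,-1.4,0.4,0,0,0,0.05],[-0.2,-2.8,0.9,0,0,0,0.05],[-0.4,-4.2,1.3,0,0,0,0.05],[-0.5,-5.5,1.8,0,0,0,0.05],[-0.7,-6.9,2.3,0,0,0,0.05],[-0.8,-8.2,2.8,0,0,0,0.05],[-1.0,-9.6,3.4,0,0,0,0.05]],
  ],
)

```text
time_s: 11.4
ee_pos: [519.9, -138.8, 90.2]
ee_rot: [136.6, -12.0, 102.3]
force: [-1.4, 2.5, -4.4]
gripper_width: 11.7
```

```bash
python3 - <<'E'
from h import *
did([-1,-9.6,3.4,0,0,0])
E
python3 snap.py 9; python3 - <<'E'
from h import *
T=pickle.load(open("pics/top9.pkl","rb")); W=cloud(T)
for u in (240,262,262+0,300):
    pass
m=(W[...,2]>135)&(W[...,2]<200)&(W[...,0]>500)&(W[...,0]<735)&(abs(W[...,1]-20)<100)
P=W[m]; A=np.c_[P[:,0],np.ones(len(P))]; k=np.linalg.lstsq(A,P[:,2],rcond=None)[0]; print("lid slope",np.degrees(np.arctan(k[0])),"z at 521",k@[521,1],"z at 700",k@[700,1])
E
```

```text
11.5 [ 519.70779641 -138.79296024   89.8104397 ] [136.66851655 -12.0090627  102.25279143] [-0.9701519   4.03566731 -7.23771215] 12.169004212898798 [ -39.6   19.1  130.    80.7   39.9 -116.6]
lid slope -4.328874055502755 z at 521 167.0472033749307 z at 700 153.49740575688196
```

View pics/scene9.png

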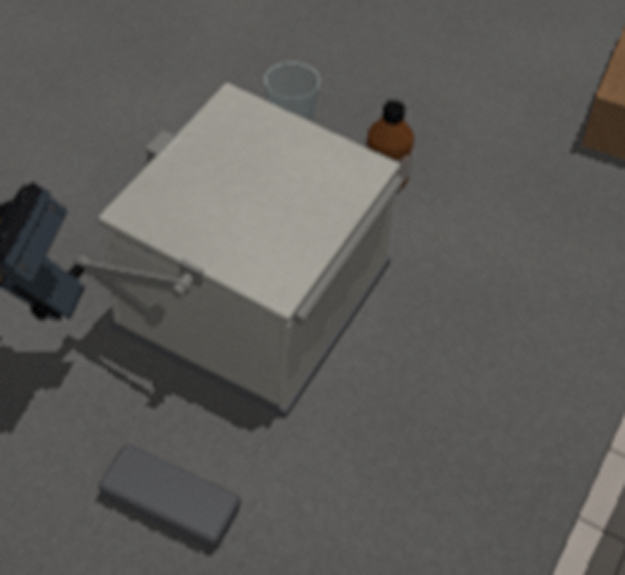

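Emit:
servo_tool(
  plan=[
    [[-0.1,-0.7,0.3,0,0,0,0.05],[-0.2,-1.3,0.6,0,0,0,0.05],[-0.3,-2.0,0.9,0,0,0,0.05],[-0.3,-2.6,1.2,0,0,0,0.05],[-0.4,-3.3,1.5,0,0,0,0.05],[-0.5,-3.9,1.8,0,0,0,0.05],[-0.5,-3.9,1.8,0,0,0,0.05]],
  ],
)

```text
time_s: 12.2
ee_pos: [518.8, -139.0, 87.0]
ee_rot: [136.5, -12.0, 102.3]
force: [-3.3, 4.5, -0.9]
gripper_width: 11.6
```

```bash
cat > lid.py <<'E'
import sys
from h import *
T=pickle.load(open(f"pics/top{sys.argv[1]}.pkl","rb")); W=cloud(T)
m=(W[...,2]>135)&(W[...,2]<200)&(W[...,0]>530)&(W[...,0]<715)&(abs(W[...,1]-20)<90)
P=W[m]; A=np.c_[P[:,0],np.ones(len(P))]; k=np.linalg.lstsq(A,P[:,2],rcond=None)[0]; 
m2=abs(P[:,2]-A@k)<8; k=np.linalg.lstsq(A[m2],P[m2,2],rcond=None)[0]
print("lid slope",np.degrees(np.arctan(k[0])),"z at 546",k@[546,1],"z at 700",k@[700,1])
E
python3 - <<'E'
from h import *
did([-.5,-3.9,1.8,0,0,0])
E
python3 snap.py 10; python3 lid.py 10
```

```text
12.3 [ 518.78132246 -138.99488769   87.05217307] [136.51669592 -11.98313672 102.27653043] [-2.86846784  4.84719862 -0.71588823] 11.744746356040244 [ -39.7   19.5  130.3   81.6   39.9 -117.9]
lid slope -1.2966193681912992 z at 546 156.57153742907352 z at 700 153.0858796962827
```

Emit:
servo_tool(
  plan=[
    [[0,0,0,0,0,0,0.2],[0,0,0,0,0,0,0.35],[0,0,0,0,0,0,0.5],[0,0,0,0,0,0,0.5],[0,0,0,0,0,0,0.5],[0,0,-15,0,0,0,0.5],[0,0,-40,0,0,0,0.5],[0,0,-70,0,0,0,0.5],[0,0,-90,0,0,0,0.5],[0,0,-100,0,0,0,0.5]],
  ],
)

```text
time_s: 13.3
ee_pos: [454.4, -169.6, 158.7]
ee_rot: [136.5, -11.8, 102.2]
force: [-1.4, -0.5, -0.7]
gripper_width: 45.2
```

```bash
python3 - <<'E'
from h import *
did([0,0,-100,0,0,0])
print(load()[0],load()[1].as_euler('xyz',degrees=True))
E
python3 snap.py 11; python3 lid.py 11
```

```text
[ 454.69318822 -168.74142129  157.52507934] [136.6143645  -11.93680872 102.21052887]
13.4 [ 454.73219305 -169.58669976  158.31683253] [136.54194784 -11.83020175 102.14576809] [ 0.2717724  -0.33145921 -1.13324623] 45.59911074124581 [ -49.9    9.6  128.5   63.8   49.  -104.6]
lid slope -1.3629625480114194 z at 546 156.70996015447662 z at 700 153.0458886468137
```

View pics/scene11.png

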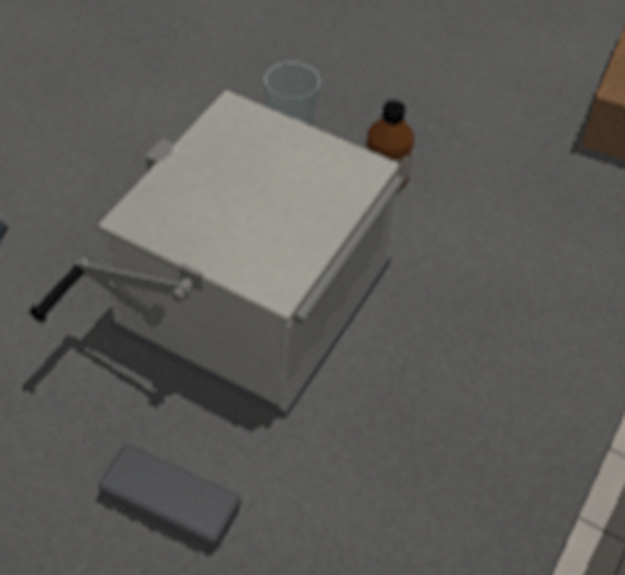

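View pics/top11.png

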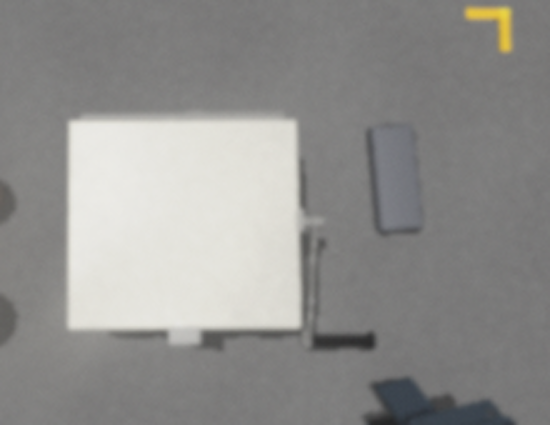

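```bash
python3 - <<'E'
from h import *
R=toolR(0,0)
print(rel([440,-150,260],R).round(3)); print(rel([546.4,20.8,200],R).round(3))
E
```

```text
[ 42.157  58.269 -76.784   0.732  -0.27    0.104]
[ 1.71056e+02  9.92560e+01  8.38360e+01  7.32000e-01 -2.70000e-01
  1.04000e-01]
```

Emit:
servo_tool(
  plan=[
    [[5,7,-10,0.05,-0.02,0.01,0.3],[12,17,-22,0.16,-0.06,0.02,0.1],[20,28,-36,0.28,-0.1,0.04,0],[28,38,-50,0.4,-0.15,0.06,0],[35,48,-64,0.52,-0.19,0.08,0],[40,55,-73,0.64,-0.24,0.09,0],[42,58,-77,0.732,-0.27,0.104,0],[50,61,-67,0.732,-0.27,0.104,0],[70,68,-42,0.732,-0.27,0.104,0],[95,75,-11,0.732,-0.27,0.104,0],[120,83,20,0.732,-0.27,0.104,0],[145,91,51,0.732,-0.27,0.104,0],[162,96,72,0.732,-0.27,0.104,0],[171,99.3,83.8,0.732,-0.27,0.104,0],[171,99.3,83.8,0.732,-0.27,0.104,0]],
  ],
)

```text
time_s: 14.9
ee_pos: [546.6, 22.4, 198.2]
ee_rot: [-179.8, -0.0, 91.3]
force: [-0.2, 0.1, -0.2]
gripper_width: 0.2
```

```bash
python3 - <<'E'
from h import *
did([171,99.3,83.8,.732,-.27,.104])
print(load()[0],load()[1].as_euler('xyz',degrees=True))
E
python3 snap.py 12
```

```text
[546.42150317  20.73683107 200.04375898] [-1.79999901e+02  1.69640726e-05  9.11670928e+01]
15.0 [546.01724637  20.44006253 199.63414935] [-1.79921744e+02  1.69356197e-02  9.12029699e+01] [ 0.07703035  0.04908653 -0.62369377] 0.699927489933945 [ 0.9 16.3 94.7 -0.  69.1 -0.2]
```

View pics/scene12.png

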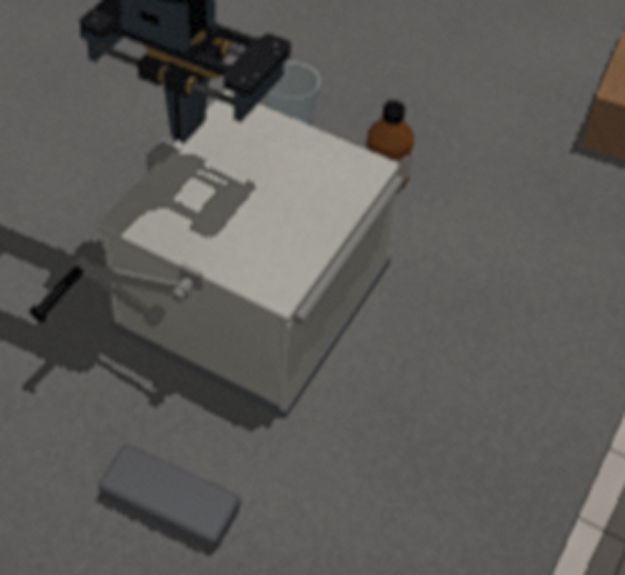

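Emit:
servo_tool(
  plan=[
    [[0,0,10,0,0,0,0],[0,0,20,0,0,0,0],[0,0,29,0,0,0,0],[0,0,36,0,0,0,0],[0,0,40,0,0,0,0],[0,0,41,0,0,0,0],[0,0,42,0,0,0,0],[0,0,42,0,0,0,0]],
  ],
)

```text
time_s: 15.8
ee_pos: [546.6, 20.8, 158.2]
ee_rot: [180.0, -0.0, 91.2]
force: [-0.1, -0.3, -0.7]
gripper_width: 0.5
```

Emit:
servo_tool(
  plan=[
    [[0,0,0.5,0,0,0,0],[0,0,1,0,0,0,0],[0,0,1,0,0,0,0]],
  ],
)

```text
time_s: 16.1
ee_pos: [546.4, 20.8, 157.1]
ee_rot: [180.0, -0.0, 91.2]
force: [0.2, -0.1, -0.2]
gripper_width: 0.3
```

Emit:
servo_tool(
  plan=[
    [[0,0,0.3,0,0,0,0],[0,0,0.6,0,0,0,0],[0,0,0.9,0,0,0,0],[0,0,0.9,0,0,0,0]],
  ],
)

```text
time_s: 16.5
ee_pos: [546.5, 20.7, 156.5]
ee_rot: [180.0, -0.0, 91.2]
force: [-0.7, 0.0, 3.6]
gripper_width: 0.6
```

Emit:
servo_tool(
  plan=[
    [[0,0,0.2,0,0,0,0],[0,0,0.4,0,0,0,0],[0,0,0.4,0,0,0,0]],
  ],
)

```text
time_s: 16.8
ee_pos: [546.5, 20.7, 156.4]
ee_rot: [180.0, -0.0, 91.2]
force: [-1.8, -0.2, 6.2]
gripper_width: 0.9
```

Emit:
servo_tool(
  plan=[
    [[0,0,0.2,0,0,0,0],[0,0,0.4,0,0,0,0],[0,0,0.6,0,0,0,0],[0,0,0.6,0,0,0,0]],
  ],
)

```text
time_s: 17.2
ee_pos: [546.5, 20.8, 156.3]
ee_rot: [179.9, -0.0, 91.2]
force: [-2.2, 0.6, 8.4]
gripper_width: 0.5
```

Emit:
servo_tool(
  plan=[
    [[0,0,0.2,0,0,0,0],[0,0,0.4,0,0,0,0],[0,0,0.4,0,0,0,0]],
  ],
)

```text
time_s: 17.5
ee_pos: [546.5, 20.8, 156.3]
ee_rot: [179.9, -0.0, 91.2]
force: [-2.3, 0.2, 10.6]
gripper_width: 0.3
```

Emit:
servo_tool(
  plan=[
    [[0,0,0.2,0,0,0,0],[0,0,0.4,0,0,0,0],[0,0,0.6,0,0,0,0],[0,0,0.6,0,0,0,0]],
  ],
)

```text
time_s: 17.9
ee_pos: [546.5, 20.7, 156.2]
ee_rot: [179.9, -0.0, 91.2]
force: [-4.2, 0.4, 13.1]
gripper_width: 0.3
```

Emit:
servo_tool(
  plan=[
    [[0,0,0.2,0,0,0,0],[0,0,0.4,0,0,0,0],[0,0,0.4,0,0,0,0]],
  ],
)

```text
time_s: 18.2
ee_pos: [546.5, 20.8, 156.2]
ee_rot: [179.9, -0.0, 91.2]
force: [-5.2, 0.1, 15.1]
gripper_width: 0.6
```

Emit:
servo_tool(
  plan=[
    [[0,0,0.2,0,0,0,0],[0,0,0.4,0,0,0,0],[0,0,0.4,0,0,0,0]],
  ],
)

```text
time_s: 18.5
ee_pos: [546.5, 20.8, 156.0]
ee_rot: [179.9, -0.0, 91.2]
force: [-4.8, 0.6, 16.9]
gripper_width: 0.6
```

Emit:
servo_tool(
  plan=[
    [[0,0,0.2,0,0,0,0],[0,0,0.4,0,0,0,0],[0,0,0.4,0,0,0,0]],
  ],
)

```text
time_s: 18.8
ee_pos: [546.5, 20.8, 155.9]
ee_rot: [179.9, -0.0, 91.2]
force: [-4.8, 0.0, 18.0]
gripper_width: 0.5
```

Emit:
servo_tool(
  plan=[
    [[0,0,0.2,0,0,0,0],[0,0,0.4,0,0,0,0],[0,0,0.4,0,0,0,0]],
  ],
)

```text
time_s: 19.1
ee_pos: [546.4, 20.8, 155.6]
ee_rot: [179.9, -0.0, 91.2]
force: [-5.9, 0.5, 19.1]
gripper_width: 0.1
```

Emit:
servo_tool(
  plan=[
    [[0,0,0.2,0,0,0,0],[0,0,0.3,0,0,0,0],[0,0,0.3,0,0,0,0]],
  ],
)

```text
time_s: 19.4
ee_pos: [546.4, 20.8, 155.4]
ee_rot: [179.9, -0.0, 91.2]
force: [-6.0, -0.3, 18.4]
gripper_width: 0.4
```

Emit:
servo_tool(
  plan=[
    [[0,0,0.2,0,0,0,0],[0,0,0.4,0,0,0,0],[0,0,0.4,0,0,0,0]],
  ],
)

```text
time_s: 19.7
ee_pos: [546.3, 20.8, 154.8]
ee_rot: [179.9, -0.0, 91.2]
force: [-5.9, -0.4, 19.4]
gripper_width: 0.5
```

Emit:
servo_tool(
  plan=[
    [[0,0,0.2,0,0,0,0],[0,0,0.4,0,0,0,0],[0,0,0.4,0,0,0,0]],
  ],
)

```text
time_s: 20.0
ee_pos: [546.3, 20.8, 154.1]
ee_rot: [179.9, -0.0, 91.2]
force: [-5.0, 0.1, 16.6]
gripper_width: 0.1
```

Emit:
servo_tool(
  plan=[
    [[0,0,0.2,0,0,0,0],[0,0,0.2,0,0,0,0],[0,0,0.2,0,0,0,0]],
  ],
)

```text
time_s: 20.3
ee_pos: [546.2, 20.8, 153.3]
ee_rot: [179.9, -0.0, 91.2]
force: [-5.6, 0.1, 14.4]
gripper_width: 0.4
```

Emit:
servo_tool(
  plan=[
    [[0,0,0.2,0,0,0,0],[0,0,0.2,0,0,0,0],[0,0,0.2,0,0,0,0]],
  ],
)

```text
time_s: 20.6
ee_pos: [546.1, 20.7, 152.2]
ee_rot: [180.0, -0.0, 91.2]
force: [-2.3, -0.1, 9.4]
gripper_width: 0.5
```

Force has fallen and z dropped about 4 mm, so the catch has snapped or nearly so. I'll hold, then nudge.

Emit:
servo_tool(
  plan=[
    [[0,0,0.2,0,0,0,0],[0,0,0.4,0,0,0,0],[0,0,0.4,0,0,0,0],[0,0,0.4,0,0,0,0]],
  ],
)

```text
time_s: 21.0
ee_pos: [546.2, 20.8, 152.2]
ee_rot: [180.0, -0.0, 91.2]
force: [-3.4, 0.5, 10.6]
gripper_width: 0.2
```

Emit:
servo_tool(
  plan=[
    [[0,0,0.2,0,0,0,0],[0,0,0.4,0,0,0,0],[0,0,0.4,0,0,0,0]],
  ],
)

```text
time_s: 21.3
ee_pos: [546.1, 20.8, 152.1]
ee_rot: [180.0, -0.0, 91.2]
force: [-4.9, -0.7, 13.4]
gripper_width: 0.6
```

Emit:
servo_tool(
  plan=[
    [[0,0,-1,0,0,0,0],[0,0,-3,0,0,0,0],[0,0,-8,0,0,0,0],[0,0,-20,0,0,0,0],[0,0,-40,0,0,0,0],[0,0,-70,0,0,0,0],[0,-30,-90,0,0,0,0],[0,-70,-100,0,0,0,0],[0,-110,-100,0,0,0,0],[0,-150,-100,0,0,0,0],[0,-170,-100,0,0,0,0],[0,-170,-100,0,0,0,0]],
  ],
)

```text
time_s: 22.5
ee_pos: [374.3, 17.2, 251.2]
ee_rot: [179.9, -0.0, 91.2]
force: [1.0, 0.3, 0.4]
gripper_width: 0.6
```

```bash
python3 snap.py 13; python3 lid.py 13; python3 - <<'E'
from h import *
a=pickle.load(open("pics/top0.pkl","rb"));b=pickle.load(open("pics/top13.pkl","rb"))
for n,(y0,y1,x0,x1,h0,h1) in {"case":(150,215,340,380,17,33),"bottle":(170,205,170,205,60,130),"beaker":(215,255,160,203,40,110)}.items():
    for f in (a,b):
        W=cloud(f)[y0:y1,x0:x1]; m=(W[...,2]>h0)&(W[...,2]<h1); print(n,m.sum(),W[m].mean(0).round(1))
E
```

```text
22.6 [377.30573015  17.27396145 251.10391069] [ 1.79839863e+02 -3.77899882e-03  9.11647405e+01] [-0.8065569   0.54136401  0.0744008 ] 0.6494564765360288 [  0.9  -1.5 108.3   0.   73.   -0.3]
lid slope -0.006817623179092312 z at 546 152.47763757028292 z at 700 152.45931311456457
case 756 [ 684.4 -216.8   25. ]
case 768 [ 684.2 -216.4   24.9]
bottle 320 [657.  246.5  85.6]
bottle 318 [657.  246.6  85.8]
beaker 270 [525.9 263.7  70.2]
beaker 267 [526.  263.7  70.3]
```

View pics/scene13.png

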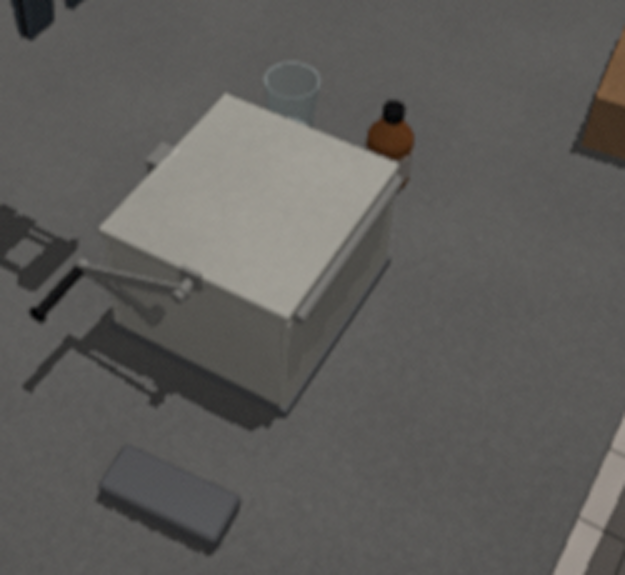

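The picture shows the lid level (slope 0.0°), the stay folded, the bystanders in place, and the gripper clear of everything at upper left.

```bash
python3 -c "
from workcell import *
print(job_done())"
```

```text
the job is handed in; nothing more can be done
None
```

The box is shut and the job is handed in at about 22.6 s on the robot's clock. `job_done()` reports no verdict, so the result rests on my own checks.

- **Stay and lid:** I held the black knee grip with an 8 N squeeze and lifted it past centre. I then followed its arc in small steps (about 0.35 rad/s at the knee) until the lid rested on the catch, measured at 1.3° above level. Readings taken between moves showed 10 N or less at the wrist; I did not measure the lid's speed directly.
- **Catch:** I let go of the stay and pressed on lid_front with the fingers closed. The catch gave at about 19 N vertical (about 20 N in total). The fingertips stopped at 152.1 mm, against 152 mm expected when shut, and the force began to rise again, so I lifted off.
- **Last checks:** After lift-off the lid measured level, with a slope of 0.0° and its top at 152.5 mm. The case, bottle and beaker were within about 0.5 mm of where they started, and the robot was touching nothing. No check failed or disagreed.

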